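# Start the smoke-detector soak test

## Robot

A 6-joint arm with a two-finger parallel gripper is mounted at the origin on a cart in front of the work surface, level with it; the furniture and walls round the work are solid. World frame = base frame: x ahead of the robot, y to its left, z up, the work surface at z = 0. Lengths are in m, angles in degrees, forces in N, time in s.
With the tool pointing down it reaches from about 0.35 to 0.775 m from the base axis. Payload 5.5 kg.
Tool frame: the origin (TCP) lies at the very end of the fingers, on their centre line; the grasp point (between the pads) lies 19 mm behind it (tcp_to_grasp is the distance from the TCP to the grasp point, in m); x points along the fingers, z is the direction in which the jaws open and shut, and the axes are right-handed (so a half turn about x gives the same grasp; the last joint's range is limited). The gripper opens to 85 mm and grips with 20 to 120 N. Pads are 22 mm wide; open, the fingers measure 114 mm over their backs; the gripper's body (76 mm by 85 mm) begins 54 mm behind the grasp point. The pads swing forward as they close: fully open they stand 13 mm farther back than shut.
Start: joints at [65.111, 17.945, 2.641, 74.691, 0, 82.002], TCP at [0.167, 0.55, 0.231] pointing down, gripper open.
Joint ranges: [-158.12, 158.12], [-49.38, 96.58], [-58.88, 72.47], [-126.05, 133.96], [-84.25, 85.87], [-180, 180]. Speed limits (degrees/s): [147.25, 147.25, 180, 180, 180, 180].

## Interface

Orientations are given as a 3x3 rotation matrix whose columns are the frame's x, y, z axes.
In Python, from bench import observe, capture, get_calibration, close_job, tcp_to_grasp gives the robot as it stands.
- The arm moves only by the tool step_arm, never from a script. Its argument "deltas" is a list of rows, each a list of 3 entries, a list of its own where there are three numbers: the shift along the tool's x, y, z in cm, then the turn, a rotation vector about the tool's x, y, z in rad, then the finger opening in cm, from 0 to 8.54. A call has 1 to 20 rows; each row shifts and turns the commanded pose from where the row before left it, along the tool's axes as they then stand; what a row does not reach is not made up. A row lasts 1/8 s, in which the tool goes at most 62.5 mm and 10.7 degrees, less where a joint would pass 70% of its speed; a pose out of reach is approached as far as the arm can. A call is refused whole if a number of a shift passes 6.25 or a number of a turn 0.188, either way. A call with a gripper value outside its range is refused whole. The fingers move at their own pace and stop on an object; the grip force is fixed at half the most. Time passes only in rows, so rows that do not move let the fingers close. It gives the time, the measured TCP pose, the force and the opening at its end, in the units of the state.
- observe(): the state, without advancing time (a new reading comes with each control period).
- capture(name): name is "scene" or "top" or "wrist"; returns the picture (420x560x3 uint8, red, green, blue); there is no depth.
- get_calibration(name): a dict with "fovy" (degrees; the focal length in pixels is half the picture's height over the tangent of half this angle, whatever the lens; pixels are square), "cx", "cy" (the principal point, pixels), "T" (4x4, takes a point from camera to world coordinates). Camera axes: x right, y down, z forward; pixel columns grow to the right and rows downward; lengths in m; the calibration is good to about 2 mm. A picture is of the moment at which its call begins: read the wrist's pose just before it. get_calibration takes no time and is no camera call; for the wrist camera it gives the pose at the moment of the call.
- close_job(): hands the job in, once; it reports no verdict.
The state is a dict: "t": time; "q": joint angles; "qd": joint speeds; "tau": joint torques, N m; "ee_pos": TCP position; "ee_rot": TCP orientation; "contact_force": force on the tool from outside, world axes, zero at the start; "moment": the same for the moment, N m; "width": finger opening in m.
Only numpy, scipy, OpenCV 4.12 (cv2) and the standard library are available. Lean on these libraries where they do the work, as an engineer would, in place of code of your own. Each camera call takes 0.05 s, during which the arm holds its last target.

## Task

Start the soak test for the smoke detectors that still wear their orange dust covers: set each of these covers, open side down, in a pocket of the grey tray, and flip the bat toggle in front of each of these detectors over to on (towards the detectors). A detector that is bare from the start has had its test: its toggle stays off. Only when that is done flip the red main toggle on, then press the green start key until it clicks and let it go; leave the tools lying about where they are.

Things in the scene. Friction and masses are not known exactly. Their poses are not given: they have to be found in the camera images.
- rig: fixed soak-test rig: low dark case with light grey deck, 190 (x) x 434 mm (y), deck 40 mm above the table. Origin on the table, y axis along the row of bays (bay 1 at +y), x axis from the toggle row to the row of detector bases, away from the robot. Rig coordinates, mm: bases x 38, bay toggle pivots x -62, both at y 126, 42, -42, -126 for bays 1 to 4; main toggle pivot x -62, y 180; start key x -62, y -184.
- detector1_top (a point): centre of the top of smoke detector 1 (counted from the rig's +y end), 88 mm above the table. White, locked in its base: body 66 mm across with a flat shoulder 59 mm above the table, on it a slotted chamber 32 mm across and 29 mm high. It is bare or wears an orange dust cover.
- detector2_top (a point): centre of the top of smoke detector 2 (counted from the rig's +y end), 88 mm above the table. White, locked in its base: body 66 mm across with a flat shoulder 59 mm above the table, on it a slotted chamber 32 mm across and 29 mm high. It is bare or wears an orange dust cover.
- detector3_top (a point): centre of the top of smoke detector 3 (counted from the rig's +y end), 88 mm above the table. White, locked in its base: body 66 mm across with a flat shoulder 59 mm above the table, on it a slotted chamber 32 mm across and 29 mm high. It is bare or wears an orange dust cover.
- detector4_top (a point): centre of the top of smoke detector 4 (counted from the rig's +y end), 88 mm above the table. White, locked in its base: body 66 mm across with a flat shoulder 59 mm above the table, on it a slotted chamber 32 mm across and 29 mm high. It is bare or wears an orange dust cover.
- cover1_mid (a point): orange dust cover of detector 1 (None if that detector starts bare): ribbed round cup, 45 mm outside (47 over the ribs, 48 at the lip), 36 mm high, 2.5 mm wall, closed top, open side down, 30 g. Hangs loose over the chamber, rim 60 mm above the table, top at 96, 4 mm play all round; free once lifted 30 mm. This point is its centre, 18 mm above its rim; z up when open side down.
- cover2_mid (a point): orange dust cover of detector 2 (None if that detector starts bare): ribbed round cup, 45 mm outside (47 over the ribs, 48 at the lip), 36 mm high, 2.5 mm wall, closed top, open side down, 30 g. Hangs loose over the chamber, rim 60 mm above the table, top at 96, 4 mm play all round; free once lifted 30 mm. This point is its centre, 18 mm above its rim; z up when open side down.
- cover3_mid (a point): orange dust cover of detector 3 (None if that detector starts bare): ribbed round cup, 45 mm outside (47 over the ribs, 48 at the lip), 36 mm high, 2.5 mm wall, closed top, open side down, 30 g. Hangs loose over the chamber, rim 60 mm above the table, top at 96, 4 mm play all round; free once lifted 30 mm. This point is its centre, 18 mm above its rim; z up when open side down.
- cover4_mid (a point): orange dust cover of detector 4 (None if that detector starts bare): ribbed round cup, 45 mm outside (47 over the ribs, 48 at the lip), 36 mm high, 2.5 mm wall, closed top, open side down, 30 g. Hangs loose over the chamber, rim 60 mm above the table, top at 96, 4 mm play all round; free once lifted 30 mm. This point is its centre, 18 mm above its rim; z up when open side down.
- switch1 (a joint): bat toggle of bay 1: 0 = off, leaning 0.32 rad to the rig's -x; 0.64 = on, leaning 0.32 rad to +x. Over-centre spring: snaps from the middle (0.32) to either end and stays; about 3 N near the tip starts it. Pivot 100 mm in front (-x) of point detector1_top, 45 mm above the table; steel bat 35 mm long, tip 78 mm above the table and 11 mm off the pivot, 9 mm thick at the tip; bushing top 47 mm.
- switch2 (a joint): bat toggle of bay 2: 0 = off, leaning 0.32 rad to the rig's -x; 0.64 = on, leaning 0.32 rad to +x. Over-centre spring: snaps from the middle (0.32) to either end and stays; about 3 N near the tip starts it. Pivot 100 mm in front (-x) of point detector2_top, 45 mm above the table; steel bat 35 mm long, tip 78 mm above the table and 11 mm off the pivot, 9 mm thick at the tip; bushing top 47 mm.
- switch3 (a joint): bat toggle of bay 3: 0 = off, leaning 0.32 rad to the rig's -x; 0.64 = on, leaning 0.32 rad to +x. Over-centre spring: snaps from the middle (0.32) to either end and stays; about 3 N near the tip starts it. Pivot 100 mm in front (-x) of point detector3_top, 45 mm above the table; steel bat 35 mm long, tip 78 mm above the table and 11 mm off the pivot, 9 mm thick at the tip; bushing top 47 mm.
- switch4 (a joint): bat toggle of bay 4: 0 = off, leaning 0.32 rad to the rig's -x; 0.64 = on, leaning 0.32 rad to +x. Over-centre spring: snaps from the middle (0.32) to either end and stays; about 3 N near the tip starts it. Pivot 100 mm in front (-x) of point detector4_top, 45 mm above the table; steel bat 35 mm long, tip 78 mm above the table and 11 mm off the pivot, 9 mm thick at the tip; bushing top 47 mm.
- main_switch (a joint): main toggle at the rig's +y end of the toggle row, on a red field, bat with a red sleeve (11 mm thick): built and working like the bay toggles, 0 = off (leaning to the rig's -x), 0.64 = on (to +x), snaps over at 0.32. It feeds all bays whose toggles are on.
- start_key (a joint): snap element under the green start key: 0 at rest, 0.003 m at its stop. The cap first yields about 1.2 mm, at about 4.2 N the element gives way and snaps down to its stop while the force falls to about 1.2 N; both spring back when let go.
- start_key_top (a point): centre of the top of the green round start key (27 mm across, black bezel 38 mm), 57 mm above the table at rest; it is pressed straight down, 3.5 to 5.5 mm to the stop.
- tray: dark grey open tray 168 x 168 mm, 19 mm high, walls and dividers 4 mm thick and 9 mm above its floor, floor top 10 mm above the underside, with 2 x 2 square pockets 78 mm wide whose centres lie at +-41 mm in the tray's x and y. Loose on the table, 0.45 kg. Origin at the centre of its underside, z up.
- side_cutter: small side cutters with red grips, 52 x 85 x 10 mm, lying on the table; to be left alone
- driver_yellow: screwdriver with yellow handle, 17 x 107 x 17 mm, lying on the table; to be left alone
- tip_cleaner: round yellow tub of brass wool, 44 mm across, 25 mm high; to be left alone
Not all that is in view belongs to the job. Leave any pink look-alike of the part that bears cover1_mid alone.

How it is judged:
By the outcome, as a careful person would: the job done as asked, in the order asked, and still so for the second after the job is handed in, with the robot touching nothing.
Of cover1, cover2, cover3, cover4 only 3 to 4 are there at a start; the rules pass over those that are not, and their reading is None.
At some moment in a run one of tray may be knocked a few centimetres aside while the robot is not near it.
It also fails if it takes over 200 s, if anything falls off the work surface, if the arm or the gripper's body presses on something with over 40 N, if the wrist force passes 120 N, or if a joint passes its speed limit or range.

## Working session

There is one attempt and no reset: what is moved stays moved. The work goes in short steps, Python scripts to look and compute and a tool call to move; the robot and the scene stay as the last step left them, time stands still between calls to the robot, and variables do not carry over. Pictures are saved under pics/ and viewed, and the job is handed in when it is done.

Besides the shell and the picture viewer there is one more tool, called after ">>>" by a JSON object that holds its "method" and its "body", one argument or row to a line. step_arm: Moves the arm, as the interface text tells. Its arguments: {"type":"object","properties":{"deltas":{"type":"array","items":{"type":"array"}}},"required":["deltas"]}

```bash
ls; mkdir -p pics; cat > h.py <<'E'
import numpy as np, cv2
from bench import observe, capture, get_calibration, close_job, tcp_to_grasp
def save(n,f):
    im=capture(n); cv2.imwrite('pics/'+f,im[:,:,::-1]); return im
def ray(n,px,z,c=None):
    c=c or get_calibration(n); f=210/np.tan(np.radians(c['fovy']/2)); T=np.array(c['T'])
    d=T[:3,:3]@np.array([(px[0]-c['cx'])/f,(px[1]-c['cy'])/f,1]); o=T[:3,3]
    return o+d*(z-o[2])/d[2]
def proj(n,P,c=None):
    c=c or get_calibration(n); f=210/np.tan(np.radians(c['fovy']/2)); T=np.array(c['T'])
    p=T[:3,:3].T@(np.array(P)-T[:3,3]); return p[0]/p[2]*f+c['cx'],p[1]/p[2]*f+c['cy']
E
python3 - <<'E'
from h import *
s=observe();print(s)
for n in ['scene','top','wrist']:
    save(n,n+'0.png');print(n,get_calibration(n))
E
```

```text
pics
{'t': 0.0, 'q': array([ 6.51107920e+01,  1.79932010e+01,  2.57676866e+00,  7.46892621e+01,
       -5.22049713e-04,  8.20017638e+01]), 'qd': array([-0.0357641 ,  0.04119721,  0.04148323,  0.06295308,  0.02949974,
        0.0736713 ]), 'tau': array([ 9.54989846e-04, -4.80623746e+01,  2.98534584e+01,  1.93364848e-02,
       -1.04776900e-04,  5.27689636e-06]), 'ee_pos': array([0.16686276, 0.54973065, 0.23038358]), 'ee_rot': array([[-7.68110698e-04, -9.56859286e-01,  2.90550713e-01],
       [-1.67721875e-03,  2.90551623e-01,  9.56857848e-01],
       [-9.99998298e-01,  2.47655647e-04, -1.82803814e-03]]), 'contact_force': array([-0.25639492,  0.35609379, -0.45922021]), 'moment': array([ 0.03856457, -0.01527356, -0.00052267]), 'width': 0.08525766353734861}
scene {'fovy': 49.03195822628551, 'cx': 278.81903922266383, 'cy': 215.90930034155008, 'T': array([[ 0.59135419, -0.5585627 ,  0.58164244, -0.26254024],
       [-0.80638761, -0.40398704,  0.43189524, -0.51167939],
       [-0.00626457, -0.72443232, -0.68931747,  1.04824812],
       [ 0.        ,  0.        ,  0.        ,  1.        ]])}
top {'fovy': 55.26789937841296, 'cx': 281.40799710636054, 'cy': 206.03064001661448, 'T': array([[-0.01955599, -0.97469375,  0.22268734,  0.28243796],
       [-0.99979472,  0.01788399, -0.00952263,  0.10780213],
       [ 0.00529911, -0.22282785, -0.97484341,  1.18683914],
       [ 0.        ,  0.        ,  0.        ,  1.        ]])}
wrist {'fovy': 61.7340812443524, 'cx': 289.8865213214989, 'cy': 207.5290596846472, 'T': array([[ 0.29081446,  0.9059383 ,  0.3077381 ,  0.08705608],
       [ 0.95677685, -0.27460801, -0.09575229,  0.57471775],
       [-0.00223832,  0.32228284, -0.94664078,  0.37314443],
       [ 0.        ,  0.        ,  0.        ,  1.        ]])}
```

View pics/scene0.png

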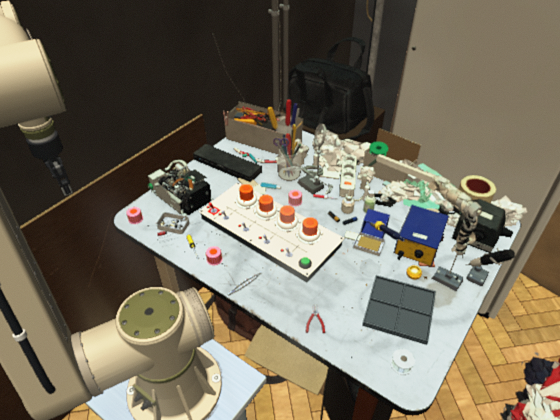

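View pics/top0.png

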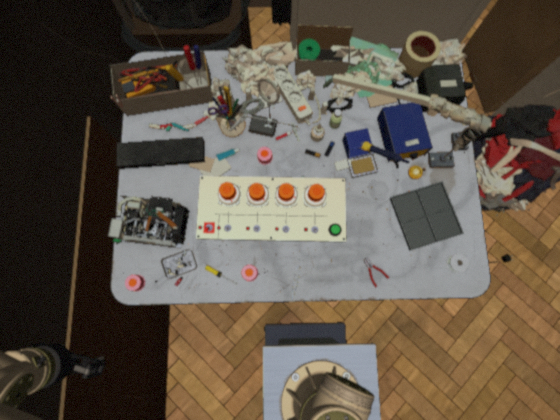

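View pics/wrist0.png

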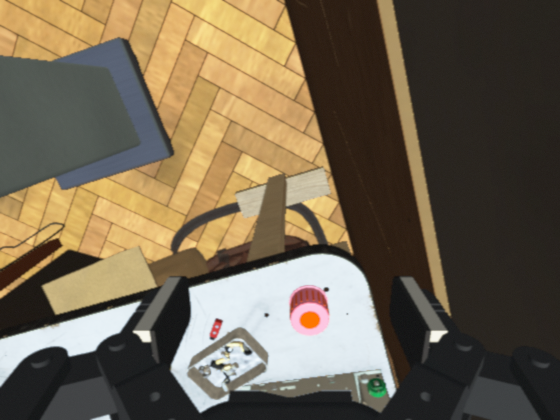

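```bash
python3 - <<'E'
import cv2,numpy as np
a=cv2.imread('pics/top0.png')[140:300,180:360]; b=cv2.imread('pics/scene0.png')[170:280,190:350]
cv2.imwrite('pics/z1.png',cv2.resize(a,None,fx=3.3,fy=3.3,interpolation=2)); cv2.imwrite('pics/z2.png',cv2.resize(b,None,fx=5,fy=5,interpolation=2))
E
```

```text
(no output)
```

View pics/z1.png

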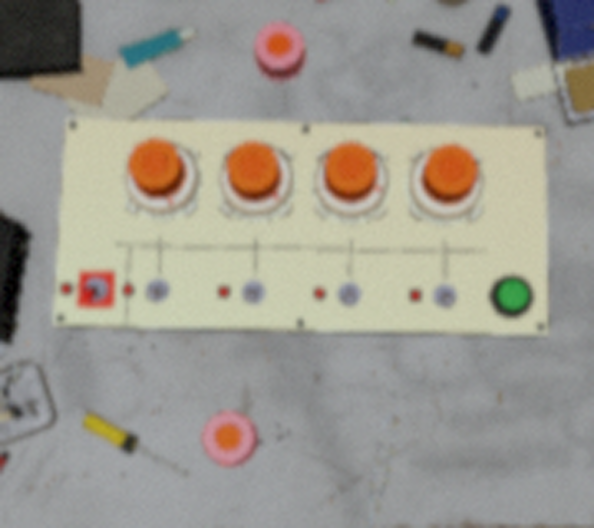

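View pics/z2.png

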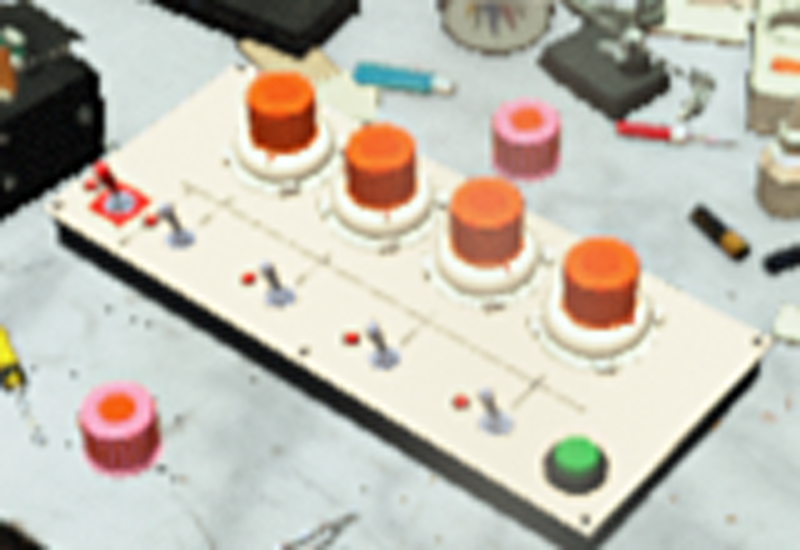

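```bash
python3 - <<'E'
from h import *
im=cv2.imread('pics/top0.png'); hsv=cv2.cvtColor(im,cv2.COLOR_BGR2HSV)
def comps(m,mn=20):
    n,l,s,c=cv2.connectedComponentsWithStats(m.astype(np.uint8)); return [(s[i,4],c[i],s[i,:4]) for i in range(1,n) if s[i,4]>mn]
H,S,V=[hsv[...,i].astype(int) for i in range(3)]
roi=np.zeros(H.shape,bool);roi[165:255,190:355]=1
print('green',[(a,c.round(1),ray('top',c,.057).round(4)) for a,c,b in comps(roi&(abs(H-70)<20)&(S>100)&(V>70))])
m=roi&(V>170)&(S<90)&(S>20)&(H>18)&(H<40)
m=cv2.morphologyEx(m.astype(np.uint8),cv2.MORPH_CLOSE,np.ones((25,25)))
cs,_=cv2.findContours(m,0,2);c=max(cs,key=cv2.contourArea);r=cv2.minAreaRect(c);print(r)
bp=cv2.boxPoints(r);P=np.array([ray('top',p,.04) for p in bp]);print(P.round(4),P.mean(0),[np.linalg.norm(P[i]-P[i-1]) for i in range(4)])
im2=cv2.imread('pics/scene0.png');h2=cv2.cvtColor(im2,cv2.COLOR_BGR2HSV)
for n,h in (('top',hsv),('scene',h2)):
    H,S,V=[h[...,i].astype(int) for i in range(3)]
    for a,c,b in comps(((H<14))&(S>190)&(V>150),60):
        print(n,a,c.round(1),b,ray(n,c,.096).round(4), h[int(c[1]),int(c[0])],h[int(c[1])+12,int(c[0])])
# tray
H,S,V=[hsv[...,i].astype(int) for i in range(3)]
m=(V<95)&(S<90);roi[:]=0;roi[170:260,380:475]=1;m=cv2.morphologyEx((m&roi).astype(np.uint8),cv2.MORPH_OPEN,np.ones((3,3)))
cs,_=cv2.findContours(m,0,2);c=max(cs,key=cv2.contourArea);r=cv2.minAreaRect(c);print('tray',r)
P=np.array([ray('top',p,.016) for p in cv2.boxPoints(r)]);print(P.round(4),P.mean(0),[np.linalg.norm(P[i]-P[i-1]) for i in range(4)])
E
```

```text
green [(np.int32(74), array([334.8, 229. ]), array([ 0.4706, -0.0542,  0.057 ]))]
((270.5, 202.99996948242188), (75.99998474121094, 148.99996948242188), 90.0)
[[ 0.6753  0.3503  0.04  ]
 [ 0.6674 -0.097   0.04  ]
 [ 0.4378 -0.0844  0.04  ]
 [ 0.4459  0.3439  0.04  ]] [0.55661817 0.12820356 0.04      ] [np.float64(0.22952821968453363), np.float64(0.44733934368499056), np.float64(0.22990284648470793), np.float64(0.42834888742445926)]
top 152 [226.6 189.9] [220 183  15  14] [0.5811 0.2503 0.096 ] [ 10 218 200] [ 23  10 196]
top 160 [256.2 190.8] [250 184  14  14] [0.5768 0.1673 0.096 ] [ 11 223 198] [ 21  17 195]
top 159 [285.7 191.1] [279 185  14  14] [0.5744 0.0844 0.096 ] [ 11 228 198] [ 25  18 189]
top 163 [316.1 191.6] [309 185  15  14] [ 0.5715 -0.0012  0.096 ] [ 10 229 197] [ 23  22 199]
scene 122 [245.7 190.8] [240 185  13  15] [0.5726 0.2388 0.096 ] [ 12 227 246] [ 66   5 255]
scene 117 [265.1 201.5] [259 196  13  16] [0.5681 0.1577 0.096 ] [ 11 205 245] [ 57  10 254]
scene 107 [310.6 222.8] [304 218  13  11] [ 0.572  -0.0086  0.096 ] [  9 202 245] [  7 193 157]
scene 141 [553.1 377. ] [545 367  15  19] [ 0.4804 -0.7026  0.096 ] [  0 198 179] [ 26  37 235]
tray ((425.70001220703125, 215.1000213623047), (56.288536071777344, 58.18590545654297), 71.56504821777344)
[[ 0.57   -0.2289  0.016 ]
 [ 0.6246 -0.4019  0.016 ]
 [ 0.4595 -0.4365  0.016 ]
 [ 0.4083 -0.2682  0.016 ]] [ 0.51561185 -0.33389495  0.016     ] [np.float64(0.166416238351077), np.float64(0.1814728087109096), np.float64(0.1687128326100483), np.float64(0.17594829837700265)]
```

>>> {"method": "step_arm", "body": {
  "deltas": [
    [[-0.5,-3.2,-1.8],[0,0,0],8.5],
    [[-0.5,-3.2,-1.8],[0,0,0],8.5],
    [[-0.5,-3.2,-1.8],[0,0,0],8.5],
    [[-0.5,-3.2,-1.8],[0,0,0],8.5],
    [[-0.5,-3.2,-1.8],[0,0,0],8.5],
    [[-0.5,-3.2,-1.8],[0,0,0],8.5],
    [[-0.5,-3.2,-1.8],[0,0,0],8.5],
    [[-0.5,-3.2,-1.8],[0,0,0],8.5],
    [[-0.5,-3.2,-1.8],[0,0,0],8.5],
    [[-0.5,-3.2,-1.8],[0,0,0],8.5],
    [[-0.5,-3.2,-1.8],[0,0,0],8.5],
    [[-0.5,-3.2,-1.8],[0,0,0],8.5],
    [[-0.5,-3.2,-1.8],[0,0,0],8.5],
    [[-0.5,-3.2,-1.8],[0,0,0],8.5]
  ]
}}

```text
t: 1.9
ee_pos: [0.5231, 0.1779, 0.3011]
ee_rot: [[-0.001, -0.957, 0.291], [0.0, 0.291, 0.957], [-1.0, 0.001, -0.0]]
contact_force: [0.5, 0.5, -0.8]
width: 0.0849
```

>>> {"method": "step_arm", "body": {
  "deltas": [
    [[0,0,0],[0.164,0,0],8.5],
    [[0,0,0],[0.164,0,0],8.5],
    [[0,0,0],[0.164,0,0],8.5],
    [[0,0,0],[0.164,0,0],8.5],
    [[0,0,0],[0.164,0,0],8.5],
    [[0,0,0],[0.164,0,0],8.5],
    [[0,0,0],[0.164,0,0],8.5],
    [[0,0,0],[0.164,0,0],8.5],
    [[0,0,0],[0,0,0],8.5],
    [[0,0,0],[0,0,0],8.5]
  ]
}}

```text
t: 3.15
ee_pos: [0.5225, 0.1789, 0.3011]
ee_rot: [[-0.0, 0.033, 0.999], [0.0, 0.999, -0.033], [-1.0, 0.0, -0.0]]
contact_force: [1.5, 0.5, -0.1]
width: 0.0849
```

```bash
python3 - <<'E'
from h import *
s=observe();print(s['t'],s['q'],s['ee_pos'],s['ee_rot'])
save('wrist','w1.png')
E
```

```text
3.15 [1.05709400e+01 1.49050428e+01 8.22330645e+00 8.33345691e+01
 4.81189137e-03 1.02478980e+02] [0.52247537 0.17891116 0.30112961] [[-2.95161082e-04  3.32954455e-02  9.99445509e-01]
 [ 3.03503134e-05  9.99445553e-01 -3.32954380e-02]
 [-9.99999956e-01  2.05059670e-05 -2.96007958e-04]]
```

View pics/w1.png

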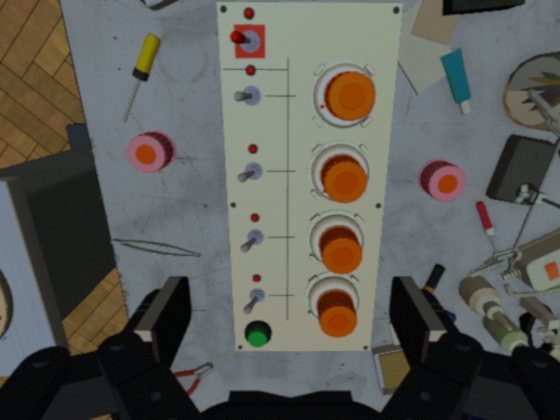

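```bash
python3 - <<'E'
from h import *
im=cv2.imread('pics/w1.png'); h=cv2.cvtColor(im,cv2.COLOR_BGR2HSV);H,S,V=[h[...,i].astype(int) for i in range(3)]
m=((H<16)&(S>180)&(V>165)); m[:, :290]=0; m[:,390:]=0
n,l,s,c=cv2.connectedComponentsWithStats(m.astype(np.uint8))
C=[]
for i in range(1,n):
    if s[i,4]>300:
        P=ray('wrist',c[i],.096);C.append(P);print(s[i],c[i].round(1),P.round(4))
m=((abs(H-68)<18)&(S>120)&(V>70));m[:300]=0;m[:,:235]=0;m[:,280:]=0
n,l,s,c=cv2.connectedComponentsWithStats(m.astype(np.uint8));i=1+np.argmax(s[1:,4]);print('key',s[i],c[i],ray('wrist',c[i],.057))
for nm,p in dict(tl=(219,2),tr=(400,10),bl=(239,347),br=(372,348),m1=(252,42),b1=(253,96),b2=(253,171),b3=(253,237),b4=(256,295)).items(): print(nm,ray('wrist',p,.047 if nm[0] in'mb' and nm[1].isdigit() else .04).round(4))
E
```

```text
key [248 331  19  16 227] [256.85903084 338.56387665] [ 0.4698515 -0.0525627  0.057    ]
tl [0.4558 0.3468 0.04  ]
tr [0.6393 0.3333 0.04  ]
bl [ 0.4414 -0.0799  0.04  ]
br [ 0.6282 -0.0879  0.04  ]
m1 [0.4873 0.3081 0.047 ]
b1 [0.4847 0.2552 0.047 ]
b2 [0.4791 0.173  0.047 ]
b3 [0.4734 0.0903 0.047 ]
b4 [0.4717 0.008  0.047 ]
```

```bash
python3 - <<'E'
from h import *
im=cv2.imread('pics/w1.png'); h=cv2.cvtColor(im,cv2.COLOR_BGR2HSV);H,S,V=[h[...,i].astype(int) for i in range(3)]
for p in [(350,96),(345,181),(341,256),(337,320),(336,295)]: print(h[p[1],p[0]])
m=((H>7)&(H<20)&(S>180)&(V>150)); m[:, :290]=0; m[:,390:]=0
m=cv2.morphologyEx(m.astype(np.uint8),cv2.MORPH_OPEN,np.ones((5,5)))
cs,_=cv2.findContours(m,0,2)
for c in cs:
    if cv2.contourArea(c)>300:
        (p,r)=cv2.minEnclosingCircle(c); e=cv2.fitEllipse(c); print(np.round(p,1),round(r,1),np.round(e[0],1),np.round(e[1],1),ray('wrist',e[0],.096).round(4))
# bushing: bluish grey
m=((H>105)&(H<135)&(S>25)&(V>90));m[:,:235]=0;m[:,275:]=0
n,l,s,c=cv2.connectedComponentsWithStats(m.astype(np.uint8))
for i in range(1,n):
    if s[i,4]>60: print(s[i],c[i].round(1),ray('wrist',c[i],.044).round(4))
# screw corners
E
```

```text
[ 13 255 148]
[ 12 255 147]
[ 11 255 148]
[ 11 255 147]
[  8 248  75]
[241  31  18  21 224] [250.9  41.5] [0.4858 0.3089 0.044 ]
[243  86  18  20 208] [252.2  95.3] [0.4836 0.2559 0.044 ]
[245 163  17  17 176] [253.9 170.1] [0.4799 0.1733 0.044 ]
[248 230  15  15 151] [255.5 236. ] [0.4763 0.0903 0.044 ]
[250 289  15  13 127] [257.1 294.3] [0.4728 0.0071 0.044 ]
```

```bash
python3 - <<'E'
from h import *
im=cv2.imread('pics/w1.png'); h=cv2.cvtColor(im,cv2.COLOR_BGR2HSV);H,S,V=[h[...,i].astype(int) for i in range(3)]
m=((H>6)&(H<20)&(S>200)&(V>125)); m[:, :290]=0; m[:,390:]=0
m=cv2.morphologyEx(m.astype(np.uint8),cv2.MORPH_OPEN,np.ones((5,5)))
cs,_=cv2.findContours(m,0,2);C=[]
for c in cs:
    if cv2.contourArea(c)>300:
        (p,r)=cv2.minEnclosingCircle(c); e=cv2.fitEllipse(cv2.convexHull(c)); P=ray('wrist',e[0],.096);C.append(P);print(np.round(p,1),round(r,1),np.round(e[0],1),np.round(e[1],1),P.round(4))
# joint rig fit from bushings & covers & key, both views
W=[[.4858,.3089],[.4836,.2559],[.4799,.1733],[.4763,.0903],[.4728,.0071],[.4698,-.0526]]
R=[[-62,180],[-62,126],[-62,42],[-62,-42],[-62,-126],[-62,-184]]
C=sorted(C,key=lambda p:-p[1])
T=[[.5811,.2503],[.5768,.1673],[.5744,.0844],[.5715,-.0012],[.4706,-.0542]]; RT=[[38,126],[38,42],[38,-42],[38,-126],[-62,-184]]
def fit(R,W):
    R=np.array(R)/1e3;W=np.array(W);a=R-R.mean(0);b=W-W.mean(0)
    th=np.arctan2((a[:,0]*b[:,1]-a[:,1]*b[:,0]).sum(),(a*b).sum());c,s=np.cos(th),np.sin(th);M=np.array([[c,-s],[s,c]])
    t=W.mean(0)-M@R.mean(0);print(np.degrees(th),t,((W-(R@M.T+t))*1e3).round(1).tolist())
fit(R+RT[:4],W+[list(p[:2]) for p in C]); fit(RT,T); fit(R+RT[:4]+RT,W+[list(p[:2]) for p in C]+T)
E
```

```text
[337.6 320. ] 17.9 [337.8 321. ] [30.3 35.8] [0.5721 0.0011 0.096 ]
[341.2 254. ] 19.5 [341.7 255.3] [34.6 38.8] [0.5756 0.0866 0.096 ]
[344.9 181.5] 21.2 [344.9 181.5] [39.8 42.2] [0.5777 0.17   0.096 ]
[350.5  95.7] 24.2 [351.   95.7] [44.9 48.2] [0.5821 0.2533 0.096 ]
-2.3669322648301705 [0.53956643 0.12886426] [[0.7, -2.4], [0.8, -1.4], [0.5, -0.1], [0.4, 0.8], [0.4, 1.6], [-0.2, -0.2], [-0.6, 0.1], [-1.6, 0.7], [-0.2, 1.2], [-0.2, -0.3]]
-2.0173620868594453 [0.5381866  0.12673083] [[0.5, -1.0], [-0.8, -0.1], [-0.3, 1.0], [-0.2, -0.7], [0.9, 0.8]]
-2.361931489476701 [0.53918161 0.12818764] [[1.1, -1.7], [1.2, -0.7], [0.9, 0.6], [0.8, 1.5], [0.8, 2.3], [0.1, 0.5], [-0.3, 0.7], [-1.2, 1.4], [0.2, 1.9], [0.1, 0.3], [-1.2, -2.2], [-2.1, -1.3], [-1.0, -0.3], [-0.5, -1.9], [0.9, -1.1]]
```

>>> {"method": "step_arm", "body": {
  "deltas": [
    [[0,-4.4,1.4],[0,0,0],8.5],
    [[0,-4.4,1.4],[0,0,0],8.5],
    [[0,-4.4,1.4],[0,0,0],8.5],
    [[2,-4.5,1.3],[0,0,0],8.5],
    [[4,0,0],[0,0,0],8.5],
    [[4,0,0],[0,0,0],8.5],
    [[4,0,0],[0,0,0],8.5],
    [[4,0,0],[0,0,0],8.5],
    [[2.8,0,0],[0,0,0],8.5],
    [[2,0,0],[0,0,0],8.5],
    [[0,0,0],[0,0,0],8.5]
  ]
}}

```text
t: 4.58
ee_pos: [0.5696, 0.0003, 0.0716]
ee_rot: [[-0.004, 0.035, 0.999], [0.001, 0.999, -0.035], [-1.0, 0.0, -0.004]]
contact_force: [-0.1, -0.1, 0.0]
width: 0.0849
```

```bash
python3 - <<'E'
from h import *
save('wrist','w2.png'); a=save('scene','s2.png')
E
```

```text
(no output)
```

View pics/w2.png

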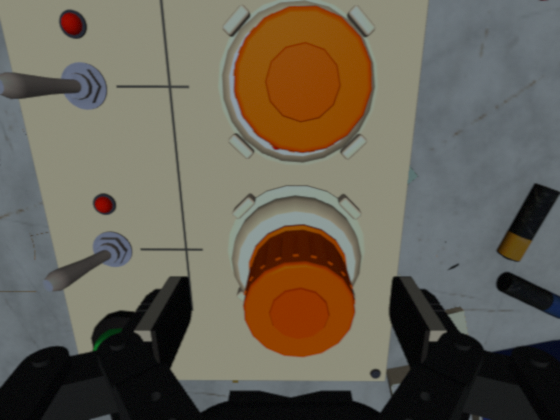

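View pics/s2.png

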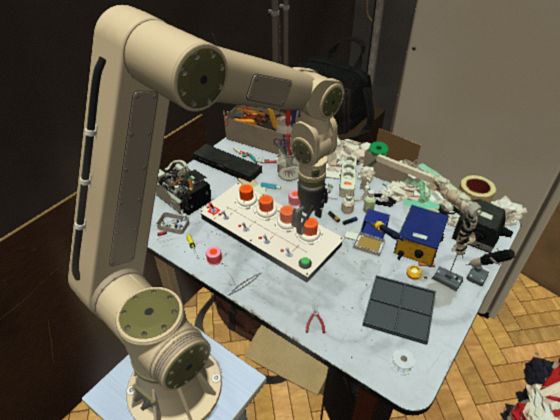

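>>> {"method": "step_arm", "body": {
  "deltas": [
    [[0,0,0],[0,0,0],3.5],
    [[0,0,0],[0,0,0],3.5],
    [[0,0,0],[0,0,0],3.5],
    [[0,0,0],[0,0,0],3.5],
    [[0,0,0],[0,0,0],3.5],
    [[0,0,0],[0,0,0],3.5]
  ]
}}

```text
t: 5.42
ee_pos: [0.5721, -0.0, 0.0748]
ee_rot: [[0.003, 0.036, 0.999], [-0.0, 0.999, -0.036], [-1.0, -0.0, 0.003]]
contact_force: [-0.7, -0.1, 5.5]
width: 0.0452
```

>>> {"method": "step_arm", "body": {
  "deltas": [
    [[-1,0,0],[0,0,0],3.5],
    [[-2,0,0],[0,0,0],3.5],
    [[-3,0,0],[0,0,0],3.5],
    [[-3,0,0],[0,0,0],3.5],
    [[-3,0,0],[0,0,0],3.5],
    [[0,0,0],[0,0,0],3.5]
  ]
}}

```text
t: 6.18
ee_pos: [0.5729, -0.0001, 0.1965]
ee_rot: [[0.006, 0.036, 0.999], [-0.001, 0.999, -0.036], [-1.0, -0.0, 0.006]]
contact_force: [0.7, -0.3, -1.0]
width: 0.045
```

```bash
python3 - <<'E'
from h import *
save('wrist','w3.png'); a=save('top','t3.png')
hsv=cv2.cvtColor(cv2.imread('pics/t3.png'),cv2.COLOR_BGR2HSV)
H,S,V=[hsv[...,i].astype(int) for i in range(3)];roi=np.zeros(H.shape,bool)
m=(V<95)&(S<90);roi[160:270,370:500]=1;m=cv2.morphologyEx((m&roi).astype(np.uint8),cv2.MORPH_OPEN,np.ones((3,3)))
cs,_=cv2.findContours(m,0,2);c=max(cs,key=cv2.contourArea);r=cv2.minAreaRect(c);print('tray',r)
P=np.array([ray('top',p,.016) for p in cv2.boxPoints(r)]);print(P.round(4),P.mean(0),[np.linalg.norm(P[i]-P[i-1]) for i in range(4)])
E
```

```text
tray ((425.3212890625, 215.09951782226562), (57.71532440185547, 57.849849700927734), 70.34617614746094)
[[ 0.5699 -0.2264  0.016 ]
 [ 0.6279 -0.3976  0.016 ]
 [ 0.4597 -0.4368  0.016 ]
 [ 0.4053 -0.2703  0.016 ]] [ 0.51569583 -0.33274274  0.016     ] [np.float64(0.17031050307951523), np.float64(0.1807512869599664), np.float64(0.1727498267473281), np.float64(0.17514897997070242)]
```

View pics/w3.png

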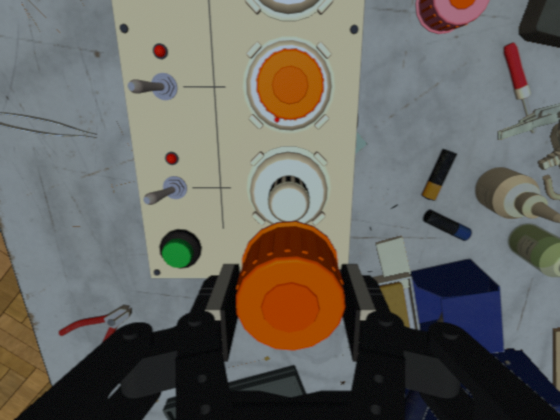

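View pics/t3.png

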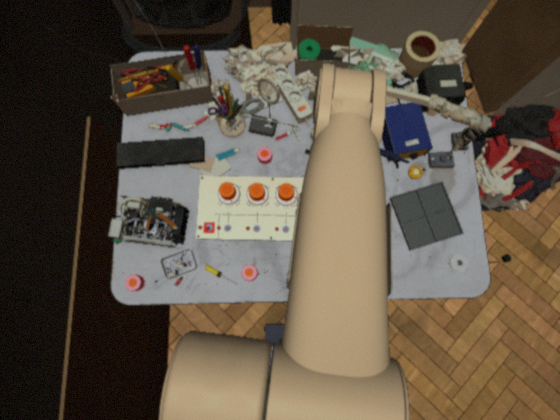

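>>> {"method": "step_arm", "body": {
  "deltas": [
    [[0,-3,0.1],[0,0,0],3.5],
    [[0,-5,0.1],[0,0,0],3.5],
    [[0,-5,0.1],[0,0,0],3.5],
    [[0,-5,0.1],[0,0,0],3.5],
    [[0,-5,0.1],[0,0,0],3.5],
    [[0,-5,0.1],[0,0,0],3.5],
    [[0,-5,0.1],[0,0,0],3.5],
    [[0,-2.9,0],[0,0,0],3.5],
    [[0,0,0],[0,0,0],3.5],
    [[0,0,0],[0,0,0],3.5]
  ]
}}

```text
t: 7.52
ee_pos: [0.5646, -0.358, 0.1918]
ee_rot: [[-0.002, 0.036, 0.999], [0.002, 0.999, -0.036], [-1.0, 0.002, -0.002]]
contact_force: [-0.3, 0.1, -1.1]
width: 0.0453
```

```bash
python3 - <<'E'
from h import *
save('wrist','w4.png')
for p in [(.5412,-.2815),(.4898,-.3855),(.5675,-.3592),(.4635,-.3078)]: print(np.round(proj('wrist',p+(.01,)),0))
E
```

```text
[261.  98.]
[215. 211.]
[294. 182.]
[178. 131.]
```

View pics/w4.png

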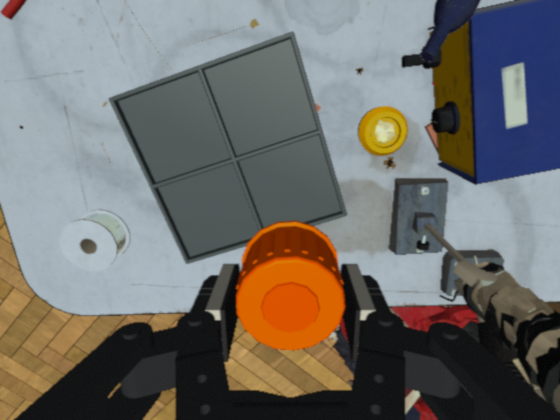

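>>> {"method": "step_arm", "body": {
  "deltas": [
    [[3,0,0.2],[0,0,0],3.5],
    [[4,0,0],[0,0,0],3.5],
    [[4,0,0],[0,0,0],3.5],
    [[3,0,0],[0,0,0],3.5],
    [[1.5,0,0],[0,0,0],3.5],
    [[0.5,0,0],[0,0,0],3.5],
    [[0,0,0],[0,0,0],3.5],
    [[0,0,0],[0,0,0],3.5]
  ]
}}

```text
t: 8.57
ee_pos: [0.5681, -0.3596, 0.0348]
ee_rot: [[0.002, 0.036, 0.999], [-0.001, 0.999, -0.036], [-1.0, -0.001, 0.002]]
contact_force: [0.1, -0.2, 0.8]
width: 0.045
```

>>> {"method": "step_arm", "body": {
  "deltas": [
    [[0.4,0,0],[0,0,0],3.5],
    [[0.3,0,0],[0,0,0],3.5],
    [[0,0,0],[0,0,0],3.5],
    [[0,0,0],[0,0,0],3.5]
  ]
}}

```text
t: 9.07
ee_pos: [0.5672, -0.359, 0.0262]
ee_rot: [[-0.0, 0.036, 0.999], [0.0, 0.999, -0.036], [-1.0, 0.0, -0.0]]
contact_force: [-0.1, 0.1, -1.1]
width: 0.0452
```

>>> {"method": "step_arm", "body": {
  "deltas": [
    [[0,0,0],[0,0,0],6.2],
    [[0,0,0],[0,0,0],6.2],
    [[0,0,0],[0,0,0],6.2],
    [[-1,0,0],[0,0,0],6.2],
    [[-2,0,0],[0,0,0],6.2],
    [[-4,0,0],[0,0,0],6.2],
    [[-4,0,0],[0,0,0],8.5],
    [[-4,0,0],[0,0,0],8.5],
    [[-2.4,2,0],[0,0,0],8.5],
    [[0,5,-0.1],[0,0,0],8.5],
    [[0,5,-0.1],[0,0,0],8.5]
  ]
}}

```text
t: 10.45
ee_pos: [0.5698, -0.2384, 0.2017]
ee_rot: [[0.002, 0.037, 0.999], [-0.001, 0.999, -0.037], [-1.0, -0.001, 0.002]]
contact_force: [0.0, -0.3, -0.5]
width: 0.0851
```

```bash
python3 - <<'E'
from h import *
save('scene','s5.png')
cv2.imwrite('pics/s5z.png',cv2.resize(cv2.imread('pics/s5.png')[150:370,180:480],None,fx=2.6,fy=2.6))
E
```

```text
(no output)
```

View pics/s5z.png

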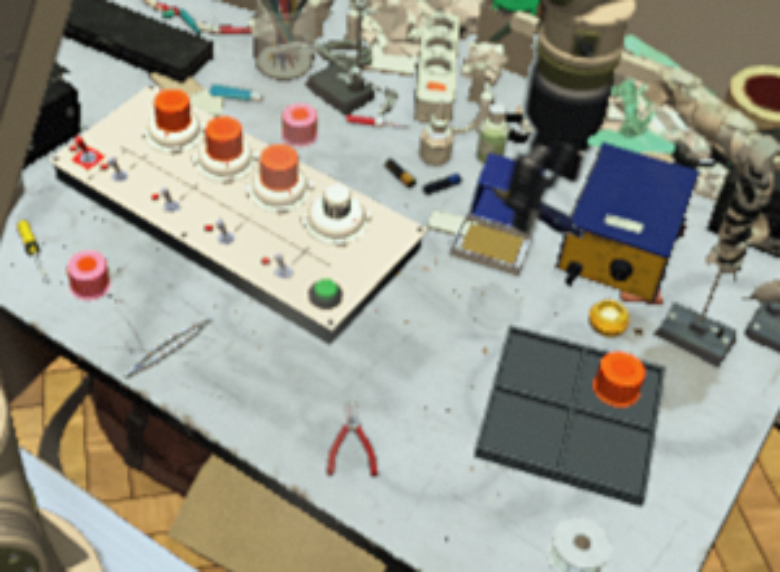

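>>> {"method": "step_arm", "body": {
  "deltas": [
    [[0,5,-0.1],[0,0,0],8.5],
    [[0,5,-0.1],[0,0,0],8.5],
    [[0,5,-0.1],[0,0,0],8.5],
    [[0,5,-0.1],[0,0,0],8.5],
    [[0,5,-0.1],[0,0,0],8.5],
    [[0,5,-0.1],[0,0,0],8.5],
    [[0,2.4,-0.1],[0,0,0],8.5],
    [[3,0,0],[0,0,0],8.5],
    [[4,0,0],[0,0,0],8.5],
    [[3.9,0,0],[0,0,0],8.5],
    [[2,0,0],[0,0,0],8.5],
    [[0,0,0],[0,0,0],8.5],
    [[0,0,0],[0,0,0],8.5]
  ]
}}

```text
t: 12.12
ee_pos: [0.5752, 0.085, 0.0727]
ee_rot: [[0.002, 0.036, 0.999], [0.0, 0.999, -0.036], [-1.0, 0.0, 0.002]]
contact_force: [0.1, -0.0, 0.6]
width: 0.085
```

>>> {"method": "step_arm", "body": {
  "deltas": [
    [[0,0,0],[0,0,0],3.5],
    [[0,0,0],[0,0,0],3.5],
    [[0,0,0],[0,0,0],3.5],
    [[0,0,0],[0,0,0],3.5],
    [[0,0,0],[0,0,0],3.5],
    [[0,0,0],[0,0,0],3.5],
    [[-1,0,0],[0,0,0],3.5],
    [[-2,0,0],[0,0,0],3.5],
    [[-3,0,0],[0,0,0],3.5],
    [[-3,0,0],[0,0,0],3.5],
    [[-3,0,0],[0,0,0],3.5],
    [[0,0,0],[0,0,0],3.5]
  ]
}}

```text
t: 13.62
ee_pos: [0.576, 0.0851, 0.1945]
ee_rot: [[0.006, 0.036, 0.999], [0.0, 0.999, -0.036], [-1.0, 0.0, 0.006]]
contact_force: [0.1, 0.3, -1.1]
width: 0.0458
```

```bash
cat > tray.py <<'E'
from h import *
import sys
n=sys.argv[1]; save('top',n)
hsv=cv2.cvtColor(cv2.imread('pics/'+n),cv2.COLOR_BGR2HSV)
H,S,V=[hsv[...,i].astype(int) for i in range(3)];roi=np.zeros(H.shape,bool)
m=((V<95)&(S<90))|((H<14)&(S>190)&(V>120));roi[160:290,390:500]=1;m=cv2.morphologyEx((m&roi).astype(np.uint8),cv2.MORPH_OPEN,np.ones((3,3)))
cs,_=cv2.findContours(m,0,2);c=max(cs,key=cv2.contourArea);r=cv2.minAreaRect(c);print('tray',r)
P=np.array([ray('top',p,.016) for p in cv2.boxPoints(r)]);print(P.round(4),P.mean(0).round(4),[np.linalg.norm(P[i]-P[i-1]).round(3) for i in range(4)])
E
python3 tray.py t6.png
```

```text
tray ((425.6999816894531, 215.1000213623047), (56.92099380493164, 58.1859016418457), 71.56504821777344)
[[ 0.5709 -0.2287  0.016 ]
 [ 0.6256 -0.4017  0.016 ]
 [ 0.4586 -0.4367  0.016 ]
 [ 0.4074 -0.2684  0.016 ]] [ 0.5156 -0.3339  0.016 ] [np.float64(0.168), np.float64(0.182), np.float64(0.171), np.float64(0.176)]
```

View pics/t6.png

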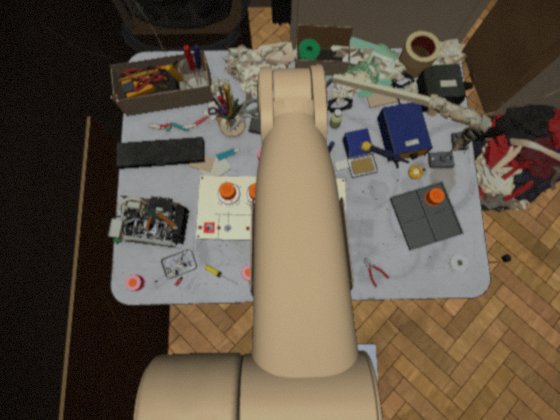

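>>> {"method": "step_arm", "body": {
  "deltas": [
    [[0,-3,-0.7],[0,0,0],3.5],
    [[0,-5,-0.7],[0,0,0],3.5],
    [[0,-5,-0.7],[0,0,0],3.5],
    [[0,-5,-0.7],[0,0,0],3.5],
    [[0,-5,-0.7],[0,0,0],3.5],
    [[0,-5,-0.7],[0,0,0],3.5],
    [[0,-5,-0.7],[0,0,0],3.5],
    [[0,-5,-0.7],[0,0,0],3.5],
    [[0,-5,-0.7],[0,0,0],3.5],
    [[0,-4.3,-0.6],[0,0,0],3.5],
    [[3,0,0],[0,0,0],3.5],
    [[4,0,0],[0,0,0],3.5],
    [[4,0,0],[0,0,0],3.5],
    [[2,0,0],[0,0,0],3.5],
    [[0,0,0],[0,0,0],3.5],
    [[0,0,0],[0,0,0],3.5]
  ]
}}

```text
t: 15.68
ee_pos: [0.4883, -0.3852, 0.0615]
ee_rot: [[0.0, 0.036, 0.999], [0.0, 0.999, -0.036], [-1.0, 0.0, -0.0]]
contact_force: [0.2, -0.5, 0.5]
width: 0.0456
```

```bash
python3 - <<'E'
from h import *
save('wrist','w7.png')
E
python3 tray.py t7.png
```

```text
tray ((452.02313232421875, 204.68463134765625), (106.12401580810547, 83.14508819580078), 37.87498474121094)
[[ 0.5476 -0.2133  0.016 ]
 [ 0.7546 -0.3889  0.016 ]
 [ 0.5417 -0.6193  0.016 ]
 [ 0.3497 -0.4413  0.016 ]] [ 0.5484 -0.4157  0.016 ] [np.float64(0.302), np.float64(0.271), np.float64(0.314), np.float64(0.262)]
```

View pics/w7.png

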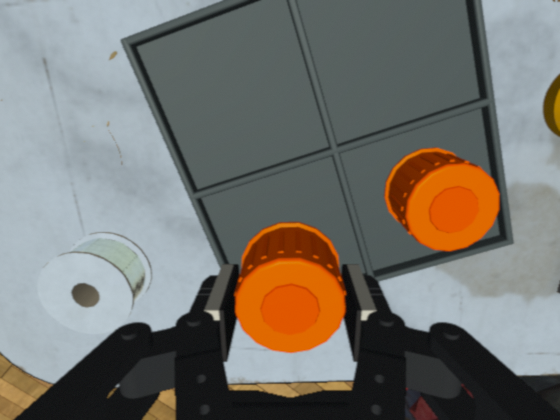

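>>> {"method": "step_arm", "body": {
  "deltas": [
    [[1.5,0,0],[0,0,0],3.5],
    [[1.5,0,0],[0,0,0],3.5],
    [[0.5,0,0],[0,0,0],3.5],
    [[0,0,0],[0,0,0],3.5],
    [[0,0,0],[0,0,0],3.5],
    [[0,0,0],[0,0,0],6.2],
    [[0,0,0],[0,0,0],6.2],
    [[0,0,0],[0,0,0],6.2],
    [[-1,0,0],[0,0,0],6.2],
    [[-2,0,0],[0,0,0],6.2],
    [[-4,0,0],[0,0,0],6.2],
    [[-4,0,0],[0,0,0],8.5],
    [[-4,0,0],[0,0,0],8.5],
    [[-2.4,2,0],[0,0,0],8.5],
    [[0,5,0.7],[0,0,0],8.5],
    [[0,5,0.7],[0,0,0],8.5],
    [[0,5,0.7],[0,0,0],8.5],
    [[0,5,0.7],[0,0,0],8.5]
  ]
}}

```text
t: 18.02
ee_pos: [0.5243, -0.1649, 0.2013]
ee_rot: [[0.001, 0.036, 0.999], [-0.0, 0.999, -0.036], [-1.0, -0.0, 0.001]]
contact_force: [0.5, 0.2, -0.0]
width: 0.0849
```

```bash
python3 - <<'E'
from h import *
save('scene','s8.png')
cv2.imwrite('pics/s8z.png',cv2.resize(cv2.imread('pics/s8.png')[150:370,180:480],None,fx=2.6,fy=2.6))
E
```

```text
(no output)
```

View pics/s8z.png

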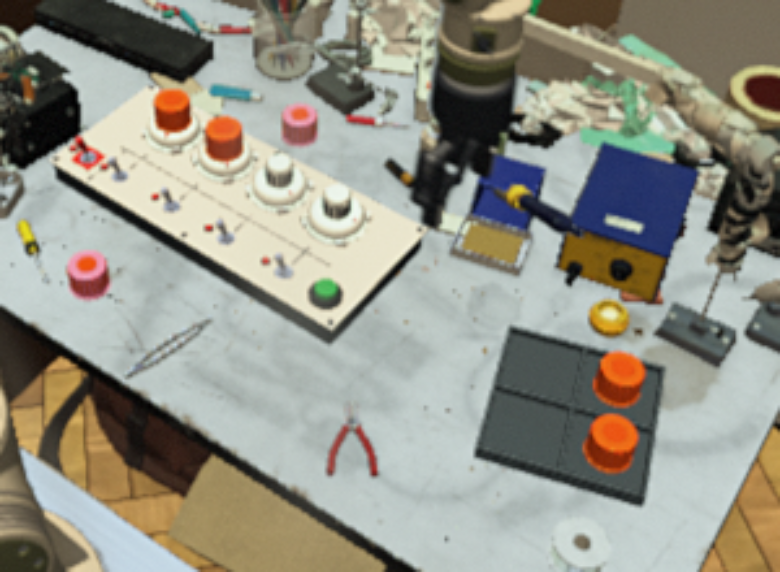

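>>> {"method": "step_arm", "body": {
  "deltas": [
    [[0,5,0.6],[0,0,0],8.5],
    [[0,5,0.6],[0,0,0],8.5],
    [[0,5,0.6],[0,0,0],8.5],
    [[0,5,0.6],[0,0,0],8.5],
    [[0,5,0.6],[0,0,0],8.5],
    [[0,5,0.6],[0,0,0],8.5],
    [[0,3.5,0.5],[0,0,0],8.5],
    [[3,0,0],[0,0,0],8.5],
    [[4,0,0],[0,0,0],8.5],
    [[3.9,0,0],[0,0,0],8.5],
    [[2,0,0],[0,0,0],8.5],
    [[0,0,0],[0,0,0],8.5],
    [[0,0,0],[0,0,0],8.5]
  ]
}}

```text
t: 19.7
ee_pos: [0.5781, 0.167, 0.0727]
ee_rot: [[0.002, 0.036, 0.999], [0.0, 0.999, -0.036], [-1.0, 0.0, 0.002]]
contact_force: [-0.1, 0.2, 0.4]
width: 0.0851
```

>>> {"method": "step_arm", "body": {
  "deltas": [
    [[0,0,0],[0,0,0],3.5],
    [[0,0,0],[0,0,0],3.5],
    [[0,0,0],[0,0,0],3.5],
    [[0,0,0],[0,0,0],3.5],
    [[0,0,0],[0,0,0],3.5],
    [[0,0,0],[0,0,0],3.5],
    [[-1,0,0],[0,0,0],3.5],
    [[-2,0,0],[0,0,0],3.5],
    [[-3,0,0],[0,0,0],3.5],
    [[-3,0,0],[0,0,0],3.5],
    [[-3,0,0],[0,0,0],3.5],
    [[0,0,0],[0,0,0],3.5]
  ]
}}

```text
t: 21.2
ee_pos: [0.5787, 0.1672, 0.1943]
ee_rot: [[0.005, 0.036, 0.999], [0.001, 0.999, -0.036], [-1.0, 0.001, 0.005]]
contact_force: [0.9, 0.1, 0.0]
width: 0.0442
```

```bash
python3 tray.py t9.png
```

```text
tray ((425.72625732421875, 215.1334686279297), (57.37898254394531, 57.37898635864258), 70.34617614746094)
[[ 0.5695 -0.2284  0.016 ]
 [ 0.627  -0.3982  0.016 ]
 [ 0.4598 -0.4371  0.016 ]
 [ 0.4059 -0.272   0.016 ]] [ 0.5156 -0.3339  0.016 ] [np.float64(0.169), np.float64(0.179), np.float64(0.172), np.float64(0.174)]
```

>>> {"method": "step_arm", "body": {
  "deltas": [
    [[0,-3,-0.8],[0,0,0],3.5],
    [[0,-5,-1],[0,0,0],3.5],
    [[0,-5,-1],[0,0,0],3.5],
    [[0,-5,-1],[0,0,0],3.5],
    [[0,-5,-1],[0,0,0],3.5],
    [[0,-5,-1],[0,0,0],3.5],
    [[0,-5,-1],[0,0,0],3.5],
    [[0,-5,-1],[0,0,0],3.5],
    [[0,-5,-1],[0,0,0],3.5],
    [[0,-4.9,-1],[0,0,0],3.5],
    [[3,0,0],[0,0,0],3.5],
    [[4,0,0],[0,0,0],3.5],
    [[4,0,0],[0,0,0],3.5],
    [[2,0,0],[0,0,0],3.5],
    [[0,0,0],[0,0,0],3.5],
    [[0,0,0],[0,0,0],3.5]
  ]
}}

```text
t: 23.25
ee_pos: [0.462, -0.3082, 0.0614]
ee_rot: [[-0.0, 0.036, 0.999], [0.0, 0.999, -0.036], [-1.0, 0.0, -0.0]]
contact_force: [-0.6, -0.3, 0.1]
width: 0.044
```

```bash
python3 - <<'E'
from h import *
save('wrist','w10.png')
E
```

```text
(no output)
```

View pics/w10.png

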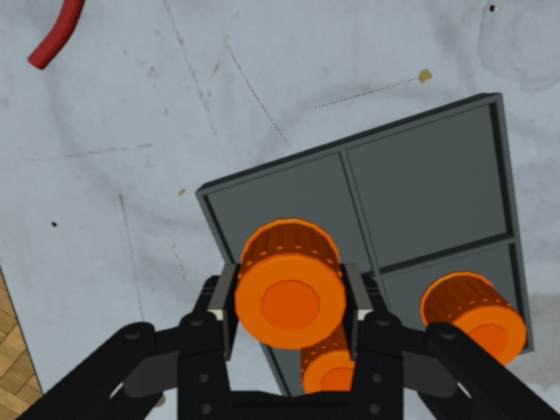

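Over the third pocket; lower, release, leave for cover 1.

>>> {"method": "step_arm", "body": {
  "deltas": [
    [[1.5,0,0],[0,0,0],3.5],
    [[1.5,0,0],[0,0,0],3.5],
    [[0.5,0,0],[0,0,0],3.5],
    [[0,0,0],[0,0,0],3.5],
    [[0,0,0],[0,0,0],3.5],
    [[0,0,0],[0,0,0],6.2],
    [[0,0,0],[0,0,0],6.2],
    [[0,0,0],[0,0,0],6.2],
    [[-1,0,0],[0,0,0],6.2],
    [[-2,0,0],[0,0,0],6.2],
    [[-4,0,0],[0,0,0],6.2],
    [[-4,0,0],[0,0,0],8.5],
    [[-4,0,0],[0,0,0],8.5],
    [[-2.4,2,0],[0,0,0],8.5],
    [[0,5,1],[0,0,0],8.5],
    [[0,5,1],[0,0,0],8.5],
    [[0,5,1],[0,0,0],8.5],
    [[0,5,1],[0,0,0],8.5]
  ]
}}

```text
t: 25.55
ee_pos: [0.5102, -0.0883, 0.2013]
ee_rot: [[0.001, 0.036, 0.999], [-0.0, 0.999, -0.036], [-1.0, -0.0, 0.001]]
contact_force: [0.7, -0.7, 0.8]
width: 0.0849
```

```bash
python3 - <<'E'
from h import *
save('scene','s11.png')
cv2.imwrite('pics/s11z.png',cv2.resize(cv2.imread('pics/s11.png')[150:370,180:480],None,fx=2.6,fy=2.6))
E
```

```text
(no output)
```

View pics/s11z.png

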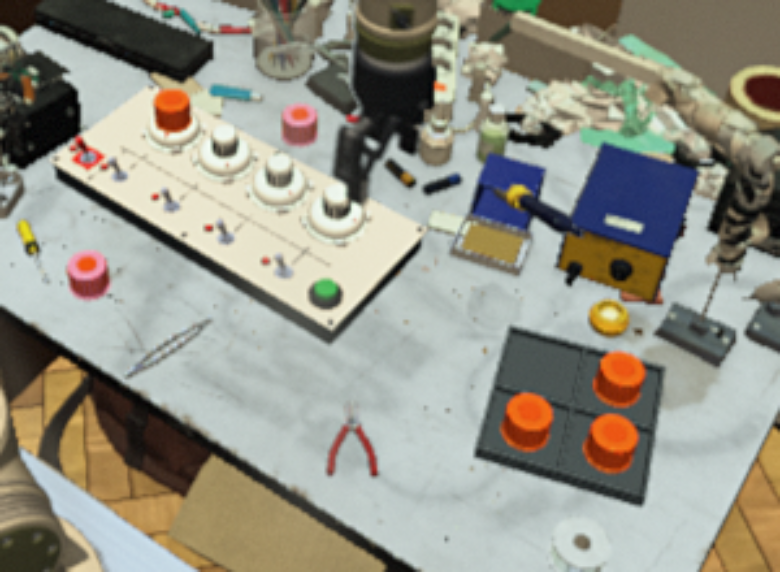

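>>> {"method": "step_arm", "body": {
  "deltas": [
    [[0,5,0.9],[0,0,0],8.5],
    [[0,5,0.9],[0,0,0],8.5],
    [[0,5,0.9],[0,0,0],8.5],
    [[0,5,0.9],[0,0,0],8.5],
    [[0,5,0.9],[0,0,0],8.5],
    [[0,5,0.9],[0,0,0],8.5],
    [[0,4.2,0.6],[0,0,0],8.5],
    [[3,0,0],[0,0,0],8.5],
    [[4,0,0],[0,0,0],8.5],
    [[3.9,0,0],[0,0,0],8.5],
    [[2,0,0],[0,0,0],8.5],
    [[0,0,0],[0,0,0],8.5],
    [[0,0,0],[0,0,0],8.5]
  ]
}}

```text
t: 27.22
ee_pos: [0.583, 0.25, 0.0727]
ee_rot: [[0.002, 0.036, 0.999], [0.001, 0.999, -0.036], [-1.0, 0.001, 0.002]]
contact_force: [0.1, 0.4, -0.1]
width: 0.0851
```

>>> {"method": "step_arm", "body": {
  "deltas": [
    [[0,0,0],[0,0,0],3.5],
    [[0,0,0],[0,0,0],3.5],
    [[0,0,0],[0,0,0],3.5],
    [[0,0,0],[0,0,0],3.5],
    [[0,0,0],[0,0,0],3.5],
    [[0,0,0],[0,0,0],3.5],
    [[-1,0,0],[0,0,0],3.5],
    [[-2,0,0],[0,0,0],3.5],
    [[-3,0,0],[0,0,0],3.5],
    [[-3,0,0],[0,0,0],3.5],
    [[-3,0,0],[0,0,0],3.5],
    [[0,0,0],[0,0,0],3.5]
  ]
}}

```text
t: 28.72
ee_pos: [0.5838, 0.2503, 0.1947]
ee_rot: [[0.006, 0.036, 0.999], [0.002, 0.999, -0.036], [-1.0, 0.002, 0.005]]
contact_force: [-0.3, 0.7, -0.6]
width: 0.0454
```

```bash
python3 tray.py t12.png
```

```text
tray ((425.7305908203125, 215.10302734375), (59.065040588378906, 56.67496871948242), 69.07550048828125)
[[ 0.5699 -0.2274  0.016 ]
 [ 0.6305 -0.3942  0.016 ]
 [ 0.4596 -0.4382  0.016 ]
 [ 0.4029 -0.276   0.016 ]] [ 0.5157 -0.3339  0.016 ] [np.float64(0.174), np.float64(0.177), np.float64(0.177), np.float64(0.172)]
```

>>> {"method": "step_arm", "body": {
  "deltas": [
    [[0,-3,-0.2],[0,0,0],3.5],
    [[0,-5,-0.2],[0,0,0],3.5],
    [[0,-5,-0.2],[0,0,0],3.5],
    [[0,-5,-0.2],[0,0,0],3.5],
    [[0,-5,-0.2],[0,0,0],3.5],
    [[0,-5,-0.2],[0,0,0],3.5],
    [[0,-5,-0.2],[0,0,0],3.5],
    [[0,-5,-0.2],[0,0,0],3.5],
    [[0,-5,-0.2],[0,0,0],3.5],
    [[0,-5,-0.2],[0,0,0],3.5],
    [[0,-5.3,-0.2],[0,0,0],3.5],
    [[3,0,0],[0,0,0],3.5],
    [[4,0,0],[0,0,0],3.5],
    [[4,0,0],[0,0,0],3.5],
    [[2,0,0],[0,0,0],3.5],
    [[0,0,0],[0,0,0],3.5],
    [[0,0,0],[0,0,0],3.5]
  ]
}}

```text
t: 30.9
ee_pos: [0.541, -0.282, 0.0615]
ee_rot: [[-0.0, 0.036, 0.999], [0.0, 0.999, -0.036], [-1.0, 0.0, -0.0]]
contact_force: [0.8, -0.1, 0.6]
width: 0.0452
```

```bash
python3 - <<'E'
from h import *
save('wrist','w13.png')
E
```

```text
(no output)
```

View pics/w13.png

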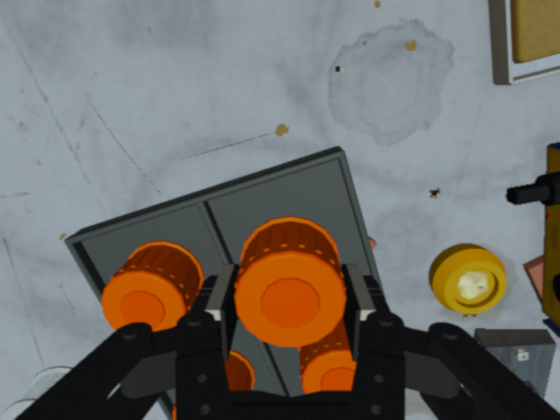

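>>> {"method": "step_arm", "body": {
  "deltas": [
    [[1.5,0,0],[0,0,0],3.5],
    [[1.5,0,0],[0,0,0],3.5],
    [[0.5,0,0],[0,0,0],3.5],
    [[0,0,0],[0,0,0],3.5],
    [[0,0,0],[0,0,0],3.5],
    [[0,0,0],[0,0,0],6.2],
    [[0,0,0],[0,0,0],6.2],
    [[0,0,0],[0,0,0],6.2],
    [[-1,0,0],[0,0,0],6.2],
    [[-2,0,0],[0,0,0],6.2],
    [[-4,0,0],[0,0,0],6.2],
    [[-4,0,0],[0,0,0],6.2],
    [[-4,0,0],[0,0,0],0],
    [[-2.4,0,0],[0,0,0],0],
    [[0,4,-2],[0,0,0],0],
    [[0,4,-2],[0,0,0],0],
    [[0,4,-2],[0,0,0],0],
    [[0,4,-2],[0,0,0],0]
  ]
}}

```text
t: 33.2
ee_pos: [0.4662, -0.1181, 0.2011]
ee_rot: [[0.001, 0.036, 0.999], [-0.0, 0.999, -0.036], [-1.0, -0.0, 0.001]]
contact_force: [0.6, 0.9, 0.3]
width: -0.0002
```

```bash
python3 - <<'E'
from h import *
save('scene','s14.png')
cv2.imwrite('pics/s14z.png',cv2.resize(cv2.imread('pics/s14.png')[150:370,180:480],None,fx=2.6,fy=2.6))
E
```

```text
(no output)
```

View pics/s14z.png

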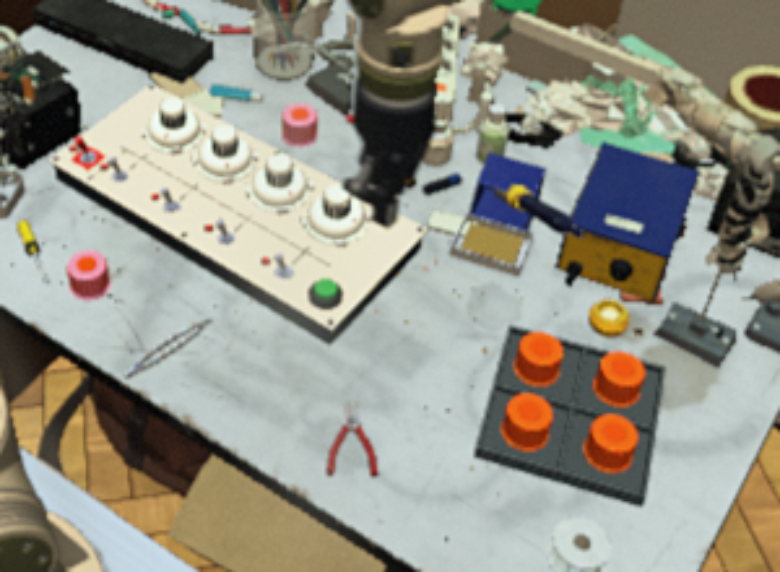

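>>> {"method": "step_arm", "body": {
  "deltas": [
    [[0,4,-1.5],[0,0,0],0],
    [[0,4,-1.5],[0,0,0],0],
    [[0,4.2,-1.4],[0,0,0],0],
    [[4,0,0],[0,0,0],0],
    [[4,0,0],[0,0,0],0],
    [[4,0,0],[0,0,0],0],
    [[1.8,0,0],[0,0,0],0],
    [[0,0,0],[0,0,0],0],
    [[0,0,0],[0,0,0],0]
  ]
}}

```text
t: 34.38
ee_pos: [0.4281, 0.0041, 0.0634]
ee_rot: [[0.002, 0.036, 0.999], [-0.0, 0.999, -0.036], [-1.0, -0.0, 0.002]]
contact_force: [0.6, 0.0, 0.2]
width: -0.0
```

```bash
python3 - <<'E'
from h import *
save('wrist','w15.png')
E
```

```text
(no output)
```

View pics/w15.png

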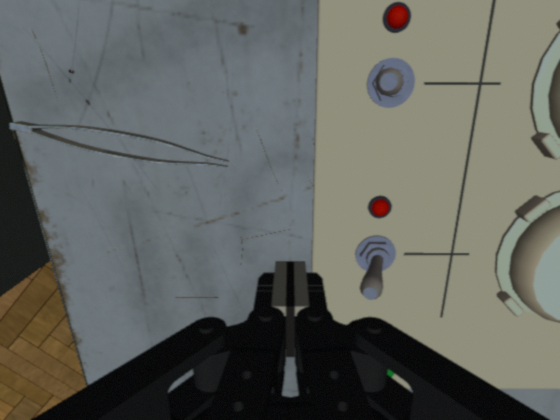

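>>> {"method": "step_arm", "body": {
  "deltas": [
    [[0,0.1,1],[0,0,0],0],
    [[0,0.1,1],[0,0,0],0],
    [[0,0,0.8],[0,0,0],0],
    [[0,0,0.5],[0,0,0],0],
    [[0,0,0.2],[0,0,0],0],
    [[0,0,0],[0,0,0],0]
  ]
}}

```text
t: 35.17
ee_pos: [0.4623, 0.005, 0.0622]
ee_rot: [[-0.0, 0.036, 0.999], [0.0, 0.999, -0.036], [-1.0, 0.0, -0.0]]
contact_force: [0.1, -0.5, -0.7]
width: 0.0001
```

```bash
python3 - <<'E'
from h import *
save('wrist','w16.png')
E
```

```text
(no output)
```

View pics/w16.png

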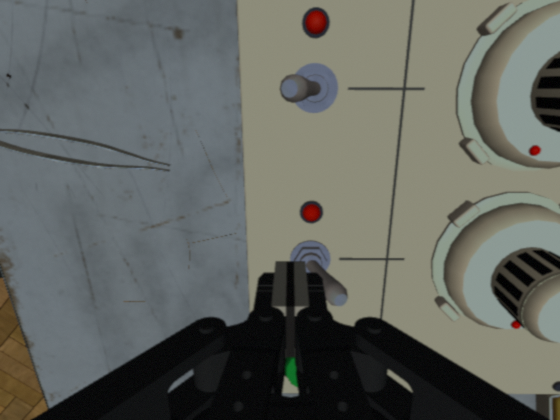

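>>> {"method": "step_arm", "body": {
  "deltas": [
    [[0,0,-1.5],[0,0,0],0],
    [[0,0,-2],[0,0,0],0],
    [[0,4,0],[0,0,0],0],
    [[0,4.4,0],[0,0,0],0],
    [[0,0,1],[0,0,0],0],
    [[0,0,1],[0,0,0],0],
    [[0,0,0.8],[0,0,0],0],
    [[0,0,0.5],[0,0,0],0],
    [[0,0,0.2],[0,0,0],0],
    [[0,0,0],[0,0,0],0]
  ]
}}

```text
t: 36.48
ee_pos: [0.4654, 0.0886, 0.0622]
ee_rot: [[-0.0, 0.037, 0.999], [0.0, 0.999, -0.037], [-1.0, 0.0, -0.0]]
contact_force: [0.2, -0.7, -0.4]
width: 0.0002
```

>>> {"method": "step_arm", "body": {
  "deltas": [
    [[0,0,-1.5],[0,0,0],0],
    [[0,0,-2],[0,0,0],0],
    [[0,4,0],[0,0,0],0],
    [[0,4.4,0],[0,0,0],0],
    [[0,0,1],[0,0,0],0],
    [[0,0,1],[0,0,0],0],
    [[0,0,0.8],[0,0,0],0],
    [[0,0,0.5],[0,0,0],0],
    [[0,0,0.2],[0,0,0],0],
    [[0,0,0],[0,0,0],0]
  ]
}}

```text
t: 37.72
ee_pos: [0.4684, 0.1725, 0.0622]
ee_rot: [[-0.0, 0.037, 0.999], [0.0, 0.999, -0.037], [-1.0, 0.0, -0.0]]
contact_force: [0.1, 0.5, -0.6]
width: -0.0003
```

>>> {"method": "step_arm", "body": {
  "deltas": [
    [[0,0,-1.5],[0,0,0],0],
    [[0,0,-2],[0,0,0],0],
    [[0,4,0],[0,0,0],0],
    [[0,4.4,0],[0,0,0],0],
    [[0,0,1],[0,0,0],0],
    [[0,0,1],[0,0,0],0],
    [[0,0,0.8],[0,0,0],0],
    [[0,0,0.5],[0,0,0],0],
    [[0,0,0.2],[0,0,0],0],
    [[0,0,0],[0,0,0],0]
  ]
}}

```text
t: 38.98
ee_pos: [0.4715, 0.2564, 0.0622]
ee_rot: [[-0.0, 0.037, 0.999], [-0.0, 0.999, -0.037], [-1.0, -0.0, -0.0]]
contact_force: [-0.5, 0.4, 0.5]
width: 0.0001
```

>>> {"method": "step_arm", "body": {
  "deltas": [
    [[0,0,-1.5],[0,0,0],0],
    [[0,0,-2],[0,0,0],0],
    [[-5,0,0],[0,0,0],0],
    [[-5,0,0],[0,0,0],0],
    [[-5,0,0],[0,0,0],0],
    [[0,0,0],[0,0,0],0]
  ]
}}

```text
t: 39.72
ee_pos: [0.4375, 0.2592, 0.2166]
ee_rot: [[0.007, 0.035, 0.999], [0.003, 0.999, -0.035], [-1.0, 0.003, 0.007]]
contact_force: [0.3, 0.5, -0.4]
width: 0.0001
```

```bash
python3 - <<'E'
from h import *
save('wrist','w17.png');save('scene','s17.png')
cv2.imwrite('pics/s17z.png',cv2.resize(cv2.imread('pics/s17.png')[150:370,180:480],None,fx=2.6,fy=2.6))
E
```

```text
(no output)
```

View pics/w17.png

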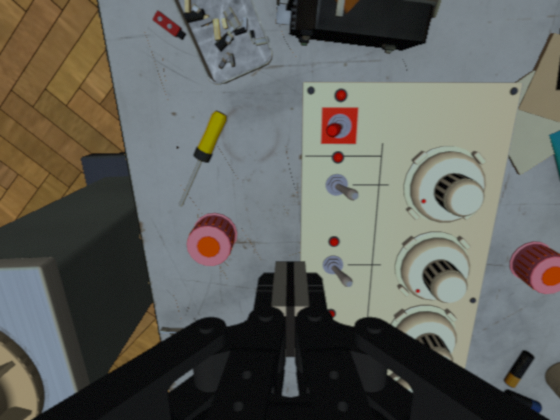

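View pics/s17z.png

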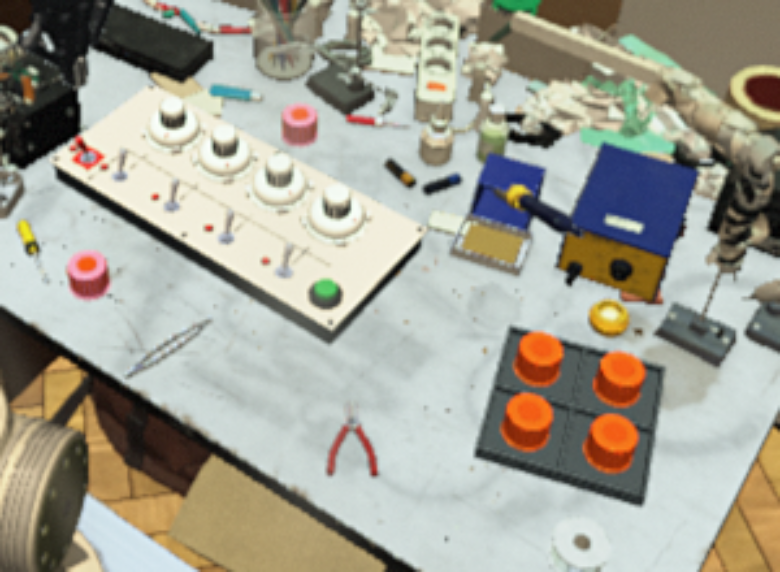

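>>> {"method": "step_arm", "body": {
  "deltas": [
    [[0,5.4,0],[0,0,0],0],
    [[5,0,0],[0,0,0],0],
    [[5,0,0],[0,0,0],0],
    [[4,0,0],[0,0,0],0],
    [[1,0,0],[0,0,0],0],
    [[0,0,0],[0,0,0],0],
    [[0,0,1],[0,0,0],0],
    [[0,0,1],[0,0,0],0],
    [[0,0,0.8],[0,0,0],0],
    [[0,0,0.5],[0,0,0],0],
    [[0,0,0.2],[0,0,0],0],
    [[0,0,0],[0,0,0],0]
  ]
}}

```text
t: 41.32
ee_pos: [0.4734, 0.3107, 0.0622]
ee_rot: [[-0.0, 0.036, 0.999], [-0.0, 0.999, -0.036], [-1.0, -0.0, -0.0]]
contact_force: [-0.1, -0.0, 0.7]
width: -0.0001
```

>>> {"method": "step_arm", "body": {
  "deltas": [
    [[0,0,-1.5],[0,0,0],0],
    [[0,0,-2],[0,0,0],0],
    [[-5,0,0],[0,0,0],0],
    [[-5,0,0],[0,0,0],0],
    [[0,-6,0],[0,0,0],0],
    [[0,0,0],[0,0,0],0]
  ]
}}

```text
t: 42.08
ee_pos: [0.4345, 0.2498, 0.1629]
ee_rot: [[-0.0, 0.039, 0.999], [-0.001, 0.999, -0.039], [-1.0, -0.001, -0.0]]
contact_force: [0.9, 0.6, -0.1]
width: -0.0001
```

```bash
python3 - <<'E'
from h import *
save('wrist','w18.png');save('scene','s18.png')
cv2.imwrite('pics/s18z.png',cv2.resize(cv2.imread('pics/s18.png')[150:370,180:480],None,fx=2.6,fy=2.6))
E
```

```text
(no output)
```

View pics/s18z.png

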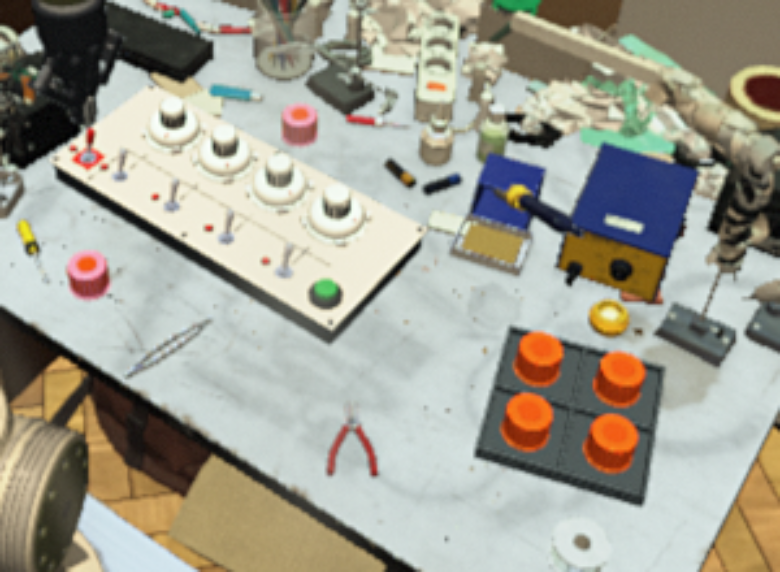

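View pics/w18.png

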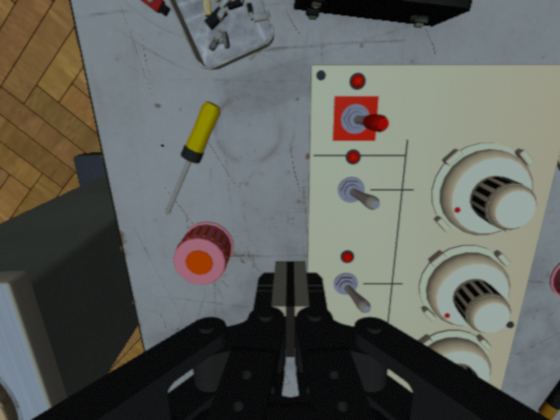

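>>> {"method": "step_arm", "body": {
  "deltas": [
    [[0,-5,0.7],[0,0,0],0],
    [[0,-5,0.7],[0,0,0],0],
    [[0,-5,0.7],[0,0,0],0],
    [[0,-5,0.7],[0,0,0],0],
    [[0,-5,0.7],[0,0,0],0],
    [[0,-5.2,0.8],[0,0,0],0],
    [[4,0,0],[0,0,0],0],
    [[4,0,0],[0,0,0],0],
    [[0,0,0],[0,0,0],0],
    [[0,0,0],[0,0,0],0],
    [[0,0,0],[0,0,0],0]
  ]
}}

```text
t: 43.55
ee_pos: [0.4697, -0.0511, 0.0839]
ee_rot: [[0.003, 0.035, 0.999], [-0.001, 0.999, -0.035], [-1.0, -0.001, 0.003]]
contact_force: [-0.9, 0.5, 0.6]
width: 0.0
```

```bash
python3 - <<'E'
from h import *
print(observe()['ee_pos']);save('wrist','w19.png')
E
```

```text
[ 0.46971337 -0.05112935  0.0839379 ]
```

View pics/w19.png

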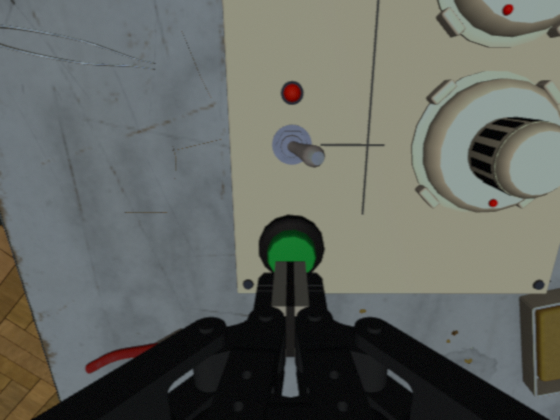

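>>> {"method": "step_arm", "body": {
  "deltas": [
    [[1.4,-0.2,0],[0,0,0],0],
    [[0.9,0,0],[0,0,0],0],
    [[0,0,0],[0,0,0],0],
    [[0,0,0],[0,0,0],0]
  ]
}}

```text
t: 44.1
ee_pos: [0.468, -0.0532, 0.0591]
ee_rot: [[-0.001, 0.036, 0.999], [0.0, 0.999, -0.036], [-1.0, 0.0, -0.001]]
contact_force: [-0.3, -0.4, 0.1]
width: -0.0002
```

>>> {"method": "step_arm", "body": {
  "deltas": [
    [[0.2,0,0],[0,0,0],0],
    [[0.1,0,0],[0,0,0],0],
    [[0.1,0,0],[0,0,0],0],
    [[0,0,0],[0,0,0],0]
  ]
}}

```text
t: 44.6
ee_pos: [0.4685, -0.0533, 0.0555]
ee_rot: [[0.001, 0.036, 0.999], [-0.0, 0.999, -0.036], [-1.0, -0.0, 0.001]]
contact_force: [-0.8, -1.0, 3.3]
width: 0.0
```

>>> {"method": "step_arm", "body": {
  "deltas": [
    [[0.1,0,0],[0,0,0],0],
    [[0,0,0],[0,0,0],0]
  ]
}}

```text
t: 44.85
ee_pos: [0.4683, -0.0533, 0.0542]
ee_rot: [[0.0, 0.036, 0.999], [0.0, 0.999, -0.036], [-1.0, 0.0, 0.0]]
contact_force: [1.0, -0.7, 0.9]
width: 0.0001
```

>>> {"method": "step_arm", "body": {
  "deltas": [
    [[0.1,0,0],[0,0,0],0],
    [[0,0,0],[0,0,0],0]
  ]
}}

```text
t: 45.1
ee_pos: [0.4683, -0.0533, 0.0534]
ee_rot: [[0.0, 0.036, 0.999], [-0.0, 0.999, -0.036], [-1.0, -0.0, 0.0]]
contact_force: [0.3, 0.3, 3.8]
width: -0.0003
```

>>> {"method": "step_arm", "body": {
  "deltas": [
    [[0.1,0,0],[0,0,0],0],
    [[0,0,0],[0,0,0],0]
  ]
}}

```text
t: 45.35
ee_pos: [0.4683, -0.0533, 0.0525]
ee_rot: [[0.0, 0.036, 0.999], [-0.0, 0.999, -0.036], [-1.0, -0.0, 0.0]]
contact_force: [-1.6, -0.3, 5.4]
width: -0.0002
```

>>> {"method": "step_arm", "body": {
  "deltas": [
    [[0.1,0,0],[0,0,0],0],
    [[0,0,0],[0,0,0],0]
  ]
}}

```text
t: 45.6
ee_pos: [0.4684, -0.0533, 0.0518]
ee_rot: [[0.001, 0.036, 0.999], [-0.0, 0.999, -0.036], [-1.0, -0.0, 0.001]]
contact_force: [-1.9, -0.3, 8.6]
width: 0.0002
```

>>> {"method": "step_arm", "body": {
  "deltas": [
    [[-1,0,0],[0,0,0],0],
    [[-3,0,0],[0,0,0],0],
    [[-5,0,0],[0,0,0],0],
    [[-5,0,0],[0,0,0],0],
    [[-5,0,-3],[0,0,0],0],
    [[0,0,-3],[0,0,0],0],
    [[0,0,0],[0,0,0],0],
    [[0,0,0],[0,0,0],0]
  ]
}}

```text
t: 46.6
ee_pos: [0.4082, -0.051, 0.2411]
ee_rot: [[-0.0, 0.036, 0.999], [0.0, 0.999, -0.036], [-1.0, 0.0, -0.0]]
contact_force: [0.0, -0.0, 0.1]
width: -0.0001
```

```bash
python3 - <<'E'
from h import *
save('wrist','w20.png');save('scene','s20.png')
cv2.imwrite('pics/s20z.png',cv2.resize(cv2.imread('pics/s20.png')[150:370,180:480],None,fx=2.6,fy=2.6))
E
```

```text
(no output)
```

View pics/s20z.png

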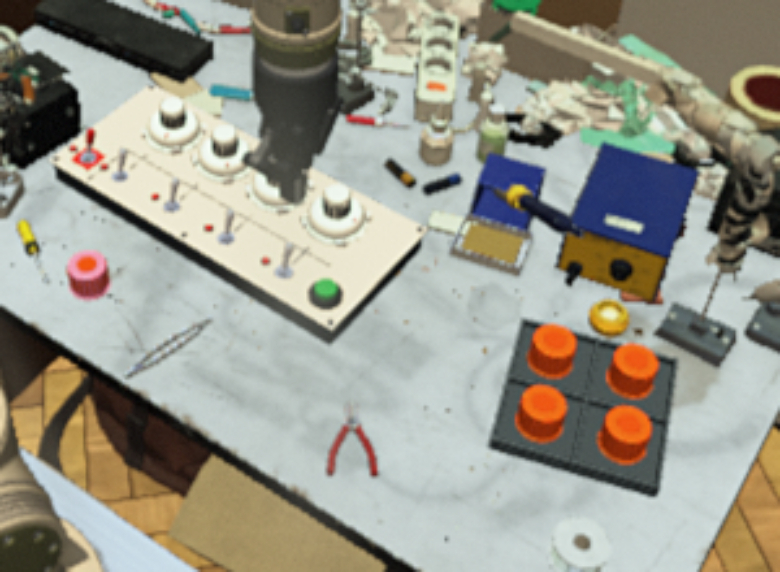

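View pics/w20.png

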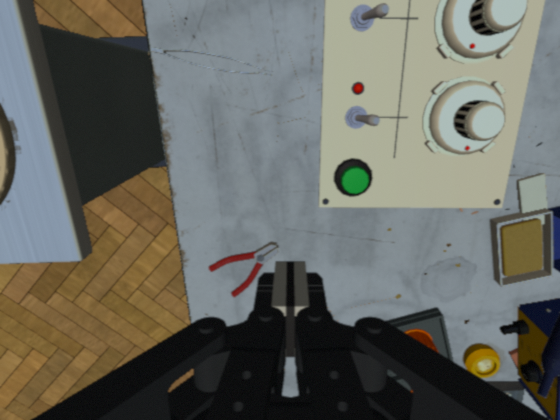

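```bash
python3 -c "
from h import *
print(close_job())"
```

```text
the job is handed in; nothing more can be done
None
```

The job is done and handed in at about 47 s, well inside the 200 s limit.

- **Covers:** All four detectors wore orange covers. Each cover now stands open side down in its own tray pocket.
- **Toggles:** I flipped bay toggles 4, 3, 2 and 1 on, then the red main toggle.
- **Start key:** I pressed the green key straight down. The force rose to 3.3 N, dropped to 0.9 N at the click, then climbed to 8.6 N at the stop, and I let the key go.

**Last checks:** The pictures show all five toggles leaning towards the detectors, the key released and the arm clear of everything. Between the main toggle and the last picture the tray was knocked a few centimetres aside while the arm was away from it. All four covers are still upright in their pockets. The tools and pink look-alikes were not touched.

**Disagreements:** The two camera views differed by about 2 mm on where the rig stands, which caused no trouble. One automatic tray measurement failed because the arm was in view. I used the wrist camera for that placing instead.

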